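Fit the tube block into the dry-block heater and close its hood

ROBOT

A 6-joint arm with a two-finger parallel gripper is mounted at the origin on a cart in front of the work surface, level with it; the furniture and walls round the work are solid. World frame = base frame: x ahead of the robot, y to its left, z up, the work surface at z = 0. Lengths are in m, angles in rad, forces in N, time in s.
With the tool pointing down it reaches from about 0.225 to 0.875 m from the base axis. Payload 3.4 kg.
Tool frame: the origin (TCP) lies on the mounting face of the last link; the fingertips stand 173 mm ahead of it and the grasp point (between the pads) lies 155 mm ahead of it; z points along the fingers, y is the line along which they close (so a half turn about z gives the same grasp; the last joint's range is limited). The gripper opens to 85 mm and grips with 20 to 120 N. Pads are 22 mm wide; open, the fingers measure 114 mm over their backs; the gripper's body (76 mm by 85 mm) begins 54 mm behind the grasp point. The pads swing forward as they close: fully open they stand 13 mm farther back than shut.
Start: joints at [1.229, 0.276, 1.505, -0, 1.361, -0.121], TCP at [0.126, 0.561, 0.405] pointing down, gripper open.
Joint ranges: [-2.89, 2.89], [-0.75, 2.08], [0.22, 2.7], [-1.18, 4.32], [0.11, 2.71], [-2.7, 2.7]. Speed limits (rad/s): [2.57, 2.57, 3.14, 3.14, 3.14, 3.14].

INTERFACE

Orientations are given as a unit quaternion [w, x, y, z].
In Python, from rig import manip gives the robot as it stands.
- The arm moves only by the tool carry_out, never from a script. Its arguments are lists of equal length, an entry for each row: "linear": the shift along the world's x, y, z each as a share of 500 mm, from -1 to 1, a list of three; "angular": the turn, a rotation vector about the world's x, y, z each as a share of 0.08 rad, from -1 to 1, a list of three; "hand": the opening, from 0 (shut) to 1 (fully open). In form: {"linear": [[x, y, z], ...], "angular": [[rx, ry, rz], ...], "hand": [hand, ...]}. A call has 1 to 8 rows; each row shifts and turns the commanded pose from where the row before left it; what a row does not reach is not made up. A row lasts 1/12 s, in which the tool goes at most 41.7 mm and 7.16 degrees, less where a joint would pass 70% of its speed; a pose out of reach is approached as far as the arm can. A call with a number of a shift or a turn outside -1 to 1 is refused whole. A call with a gripper value outside its range is refused whole. The fingers move at their own pace and stop on an object; "force" is the grip in N (left out, the last holds). Time passes only in rows, so rows that do not move let the fingers close. It gives the time, the measured TCP pose, the force, the opening and the grip force at its end, in the units of the state.
- manip.get_state(): the state, without advancing time (a new reading comes with each control period).
- manip.get_image(name): name is "scene" or "top"; returns the picture (400x640x3 uint8, red, green, blue); there is no depth.
- manip.camera_params(name): a dict with "fx", "fy", "cx", "cy" (pixels), "view" (4x4, takes a point from world to camera coordinates). Camera axes: x right, y down, z forward; pixel columns grow to the right and rows downward; lengths in m; the calibration is good to about 2 mm. A picture is of the moment at which its call begins. camera_params takes no time and is no camera call.
- manip.sign_off(): hands the job in; it is judged then, once.
The state is a dict: "clock": time; "qpos": joint angles; "qd": joint speeds; "effort": joint torques, N m; "position": TCP position; "ee_rot": TCP orientation; "contact_force": force on the tool from outside, world axes, zero at the start; "moment": the same for the moment, N m; "width": finger opening in m; "gripper_force": force on a finger pad.
Only numpy, scipy, OpenCV 4.12 (cv2) and the standard library are available. Lean on these libraries where they do the work, as an engineer would, in place of code of your own. Each camera call takes 0.05 s, during which the arm holds its last target. There are 200 camera calls.

TASK

Get the dry-block heater ready: take the small brown bottle off its deck and stand it upright on a clear spot of the bench, then lower the aluminium tube plate over the heater's two locating pins (wide hole on the thick pin) until it rests flush on the deck; do not drop it. Finally lower the hinged clear hood gently until it is fully closed, and leave the other loose things on the bench where they are.

Things in the scene. Friction and masses are not known exactly. Their poses are not given: they have to be found in the camera images.
- heater: Dry-block heater, a white box 150 (x) x 124 (y) x 46 mm, with a grey flat deck 138 x 116 mm whose top is 50 mm above the bench. Fixed to the bench. Origin: centre of its underside; x points from its front (green display, two blue buttons) to its back (the hood's hinge), z up.
- seat (a point): Centre of the heater's deck, on the deck's surface; axes as the heater's. The plate's underside centre comes here, with the plate's x along the heater's x.
- thick_pin (a point): Tip of the thick steel locating pin, 14 mm in diameter, which stands 22 mm above the deck next to a thin red line on the deck, 42 mm from the deck's centre towards the hinge; its top 9 mm are a cone that narrows to 6.3 mm.
- thin_pin (a point): Tip of the thin steel locating pin, 10 mm in diameter, 22 mm above the deck, 42 mm from the deck's centre towards the front; its top 9 mm are a cone that narrows to 4.5 mm.
- lid (a joint): Angle of the heater's clear hood about its hinge: 0 closed, 1.57 upright, up to 1.95 leaning back. The stiff hinge keeps it where it is left. The hood is a clear hollow cover open at the bottom, 136 mm (x) by 116 mm (y), 52 mm high, walls 3 mm, grey edge trim; when closed it covers deck and plate (48 mm free height inside). When upright its top panel stands 52 mm behind the hinge line.
- lid_hinge (a point): Middle of the hood's hinge line, at the heater's back, 68 mm behind the deck's centre, at deck height. The line runs along the heater's y.
- lid_tab (a point): Tip of the hood's orange tab (50 mm wide, 8 mm thick, stands out 30 mm from the middle of the hood's front wall). With the hood closed it lies 166 mm in front of the hinge and 30 mm above deck height, pointing forward; with the hood upright it points up, 166 mm above and 30 mm behind the hinge.
- plate: Aluminium tube plate 112 (x) x 90 (y) x 14 mm, with two rows of five small dark shallow wells, a thin red line along the edge next to the wide hole and a blue grip bar in the middle: 44 mm long along x, 12 mm wide along y, standing 30 mm above the plate (14 to 44 mm above the plate's underside). Two through holes for the pins. 0.25 to 0.5 kg. Origin: centre of its underside; z up.
- wide_hole (a point): Centre of the plate's wide hole (16 mm in diameter), at the underside, 42 mm from the plate's centre along its +x.
- narrow_hole (a point): Centre of the plate's narrow hole (12 mm in diameter), at the underside, 42 mm from the plate's centre along its -x.
- bottle: Small brown glass bottle with white cap, 34 mm in diameter, 78 mm tall, standing on the heater's deck at the start. Origin: centre of its underside; z up.
- petri: Round clear petri dish, 91 mm in diameter, 16 mm high, on the bench; leave alone. Origin: centre of its underside.
- beaker: Small clear beaker, 45 mm in diameter, 60 mm high, on the bench; leave alone. Origin: centre of its underside.
- oil_bottle: Small brown bottle with black cap, 26 mm in diameter, 62 mm tall, on the bench; leave alone. Origin: centre of its underside.
- flask: Conical flask, 64 mm in diameter, 102 mm tall, on the bench; leave alone. Origin: centre of its underside.
Mind the look-alikes: they are no part of the job. What is shaped like the heater but yellow is not meant.

How it is judged:
On the way, in this order (a step that is already met when the one before it is completed fails the run):
1. the brown bottle with the white cap stands upright on the bench, let go (height (world z) of bottle below 0.012 m and angle between bottle's own z axis and vertical below 0.12 rad and contact force between the fingers and bottle below 0.1 N and linear speed of bottle below 0.02 m/s), for 0.2 s.
2. the plate rests flush on the heater's deck over both pins, let go, the hood still open (z of plate in the frame of seat below 0.0035 m and horizontal distance between wide_hole and thick_pin below 0.004 m and horizontal distance between narrow_hole and thin_pin below 0.004 m and angle between plate's own z axis and vertical below 0.04 rad and contact force between the fingers and plate below 0.1 N and value of joint lid above 0.7 rad), for 0.2 s.
At the end, for the whole second after the job is handed in: The brown bottle with the white cap stands upright on the bench (within 0.12 rad), the plate lies on the deck (underside within 3.5 mm of it, tilt under 0.04 rad) with each hole within 4 mm of its pin's axis, the hood is closed to within 0.05 rad, and bottle and plate are at rest (height (world z) of bottle below 0.012 m and angle between bottle's own z axis and vertical below 0.12 rad and z of plate in the frame of seat below 0.0035 m and horizontal distance between wide_hole and thick_pin below 0.004 m and horizontal distance between narrow_hole and thin_pin below 0.004 m and angle between plate's own z axis and vertical below 0.04 rad and linear speed of each of plate, bottle below 0.02 m/s and value of joint lid below 0.05 rad); the robot touches nothing.
It fails at once if the petri dish, beaker, black-capped bottle or flask is moved more than 30 mm or tipped more than 0.5 rad (distance of any of petri, beaker, oil_bottle, flask from where it was at the start of the episode above 0.03 m or angle between any of petri, beaker, oil_bottle, flask's own z axis and vertical above 0.5 rad).
It fails at once if the brown bottle with the white cap is tipped more than 0.7 rad (angle between bottle's own z axis and vertical above 0.7 rad).
It fails at once if the plate is dropped onto the heater (faster than 0.5 m/s within 30 mm of its seat) (linear speed of plate above 0.5 m/s and distance between plate and seat below 0.03 m).
It fails at once if the hood is slammed (closing faster than 4 rad/s in its last 0.3 rad) (velocity of joint lid below -4 rad/s and value of joint lid below 0.3 rad).
It also fails if it takes over 72 s, if anything falls off the work surface, if the arm or the gripper's body presses on something with over 40 N, if the wrist force passes 120 N, or if a joint passes its speed limit or range.

## Working session

There is one attempt and no reset: what is moved stays moved. The work goes in short steps, Python scripts to look and compute and a tool call to move; the robot and the scene stay as the last step left them, time stands still between calls to the robot, and variables do not carry over. Pictures are saved under pics/ and viewed, at most 10 in all, crops included, and the job is handed in when it is done.

Besides the shell and the picture viewer there is one more tool, called after "Request:" as name(argument=value, ...) on one line, values as JSON. carry_out: Moves the arm, as the interface text tells. Its arguments: {"type":"object","properties":{"linear":{"type":"array"},"angular":{"type":"array"},"hand":{"type":"array"},"force":{"type":"number"}},"required":["linear","angular","hand"]}

```bash
mkdir -p pics; ls; python3 - <<'E'
from rig import manip
import cv2,numpy as np
s=manip.get_state();print(s)
for n in("scene","top"):
    im=manip.get_image(n);cv2.imwrite(f"pics/{n}0.png",im[:,:,::-1])
    p=manip.camera_params(n);print(n,p)
E
```

```text
pics
{'clock': 0.0, 'qpos': array([ 1.22903645e+00,  2.76593162e-01,  1.50611764e+00, -3.11607211e-06,
        1.36067872e+00, -1.20971770e-01]), 'qd': array([-0.00023845, -0.0010466 , -0.00017207,  0.0015577 , -0.00076962,
        0.00224488]), 'effort': array([-3.36037210e-04, -4.16772938e+01, -2.45811957e+01, -4.85929322e-04,
        1.09549650e-02,  1.58777802e-06]), 'position': array([0.12584533, 0.56085052, 0.40384664]), 'ee_rot': array([-2.04534867e-04,  1.10169596e-01,  9.93912397e-01, -8.74845439e-04]), 'contact_force': array([-0.4278905 , -0.82116155, -0.3656498 ]), 'moment': array([0.00081752, 0.00920833, 0.02622383]), 'gripper_force': 0.0, 'width': 0.08515583298478023}
scene {'fx': 494.2053545552007, 'fy': 494.2053545552007, 'cx': 317.8069376478699, 'cy': 197.47331836610346, 'view': array([[ 0.78443991, -0.62017722,  0.00585128, -0.42793916],
       [-0.32834385, -0.42327723, -0.84440908,  0.22728959],
       [ 0.52615999,  0.66046696, -0.53566693,  0.89903439],
       [ 0.        ,  0.        ,  0.        ,  1.        ]])}
top {'fx': 373.1072553106956, 'fy': 373.1072553106956, 'cx': 321.5874809113289, 'cy': 197.3748511653849, 'view': array([[ 0.02160079, -0.99946125,  0.02471047, -0.04310441],
       [-0.99269019, -0.02437688, -0.118203  ,  0.53202322],
       [ 0.11874168, -0.02197656, -0.99268194,  0.91799448],
       [ 0.        ,  0.        ,  0.        ,  1.        ]])}
```

View pics/scene0.png

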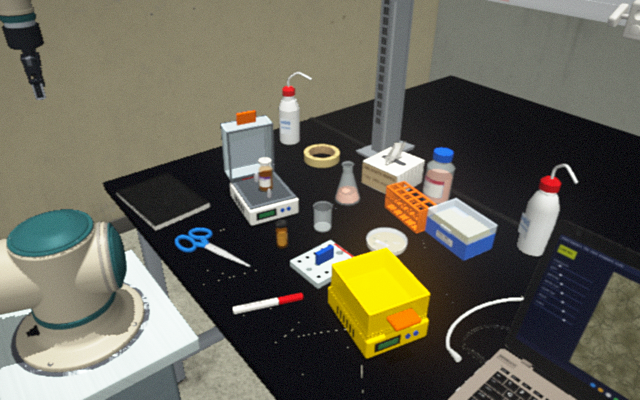

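View pics/top0.png

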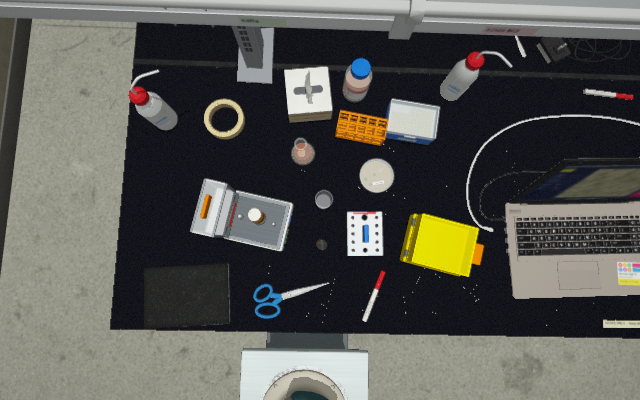

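The scene shows the white heater near (262,195) with its hood upright and the white-capped bottle on it, at (264,175). The plate is at (322,262), the black-capped bottle at (282,235), and the yellow decoy at (380,300). In the top view the heater is at (245,218), the plate at (365,233) with its red line on the far edge, the bottle cap at (256,215), the beaker at (324,200), the oil bottle at (321,244), the petri dish at (377,175) and the flask at (303,152). The white box at top (245,218) fits the heater, because the look-alike at (440,245) is yellow. An enlarged crop should confirm this.

```bash
cat > h.py <<'E'
import cv2,numpy as np
from rig import manip
def ray(n,uv,z):
    p=manip.camera_params(n);V=np.array(p["view"]);R,t=V[:3,:3],V[:3,3]
    c=-R.T@t;d=R.T@np.array([(uv[0]-p["cx"])/p["fx"],(uv[1]-p["cy"])/p["fy"],1])
    return c+d*(z-c[2])/d[2]
def proj(n,P):
    p=manip.camera_params(n);V=np.array(p["view"]);q=V[:3,:3]@np.array(P)+V[:3,3]
    return np.array([p["fx"]*q[0]/q[2]+p["cx"],p["fy"]*q[1]/q[2]+p["cy"]])
def tri(a,b): # pixel in scene, pixel in top
    C=[];D=[]
    for n,uv in(("scene",a),("top",b)):
        p0=ray(n,uv,0.);p1=ray(n,uv,.3);C.append(p0);D.append((p1-p0)/np.linalg.norm(p1-p0))
    A=np.c_[D[0],-D[1]];s=np.linalg.lstsq(A,C[1]-C[0],rcond=None)[0]
    x,y=C[0]+s[0]*D[0],C[1]+s[1]*D[1];return (x+y)/2,np.linalg.norm(x-y)
E
python3 - <<'E'
import cv2,numpy as np
t=cv2.imread("pics/top0.png");s=cv2.imread("pics/scene0.png")
a=cv2.resize(t[170:258,185:300],None,fx=3.4,fy=3.4,interpolation=cv2.INTER_CUBIC)
b=cv2.resize(t[200:265,335:400],None,fx=4.6,fy=4.6,interpolation=cv2.INTER_CUBIC)
c=cv2.resize(s[100:230,215:305],None,fx=2.3,fy=2.3,interpolation=cv2.INTER_CUBIC)
d=cv2.resize(s[220:295,280:360],None,fx=4,fy=4,interpolation=cv2.INTER_CUBIC)
o=np.zeros((600,800,3),np.uint8)
for im,y,x in((a,0,0),(b,0,400),(c,300,0),(d,300,400)):
    im=im[:600-y,:800-x];o[y:y+im.shape[0],x:x+im.shape[1]]=im
cv2.imwrite("pics/crop1.png",o)
E
```

```text
(no output)
```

View pics/crop1.png

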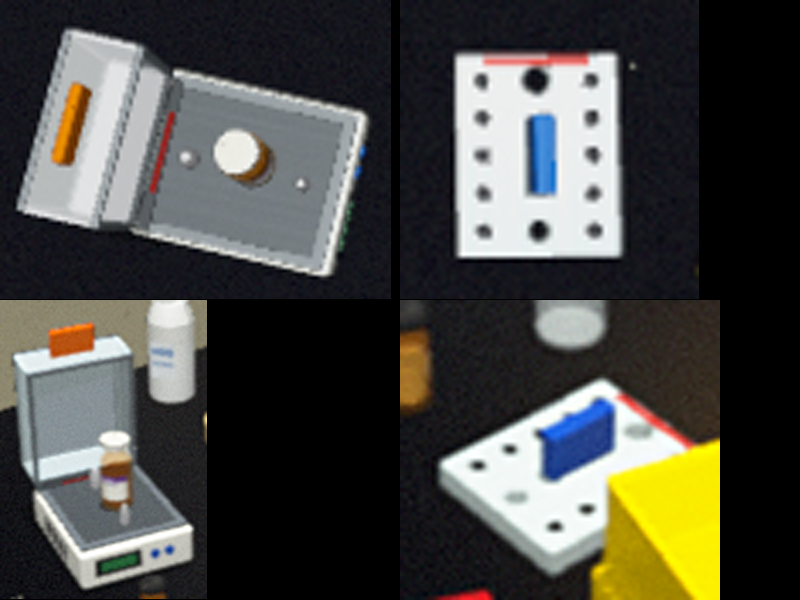

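The crop confirms it: a white heater with an upright hood and orange tab. The white-capped bottle stands between the thick pin (~(240.6,216.2) in top) and the thin pin (~(274,224)). The plate's wide hole is on the red-line side at about (365,217), the narrow hole at about (365,250), and the grip bar runs along world x.

```bash
python3 - <<'E'
from h import *
t=cv2.imread("pics/top0.png").astype(np.float32);s=cv2.imread("pics/scene0.png")
g=t.min(2)
def cen(u,v,r,thr,inv=False,img=g):
    ys,xs=np.mgrid[v-r:v+r+1,u-r:u+r+1];w=img[v-r:v+r+1,u-r:u+r+1]
    w=np.clip((thr-w) if inv else (w-thr),0,None);return np.array([(w*xs).sum(),(w*ys).sum()])/w.sum()
def patch(u,v,r):print(g[v-r:v+r+1,u-r:u+r+1].astype(int))
patch(240,216,3);patch(274,224,3)
tk=cen(240,216,3,125);tn=cen(274,224,2,135)
P=ray("top",tk,.072);Q=ray("top",tn,.072)
print("pins",tk,tn,P,Q,np.linalg.norm(P-Q),"mid",(P+Q)/2,"yaw",np.arctan2(*(P-Q)[[1,0]]))
wh=cen(365,217,4,120,True);nh=cen(365,250,4,120,True)
A=ray("top",wh,.014);B=ray("top",nh,.014)
print("holes",wh,nh,A,B,np.linalg.norm(A-B),"mid",(A+B)/2,"yaw",np.arctan2(*(A-B)[[1,0]]))
m=np.zeros(g.shape,np.uint8);m[200:265,335:400]=(t.max(2)[200:265,335:400]>110)
c=max(cv2.findContours(m,0,2)[0],key=cv2.contourArea);r=cv2.minAreaRect(c);bx=cv2.boxPoints(r)
W=np.array([ray("top",b,.014) for b in bx]);print("plate",r,W.mean(0),np.linalg.norm(W[1]-W[0]),np.linalg.norm(W[2]-W[1]),W)
hsv=cv2.cvtColor(t.astype(np.uint8),cv2.COLOR_BGR2HSV)
m=np.zeros(g.shape,np.uint8);m[205:262,340:392]=cv2.inRange(hsv,(95,120,60),(125,255,255))[205:262,340:392]
r=cv2.minAreaRect(cv2.findNonZero(m));print("bar",r,ray("top",r[0],.044))
m=np.zeros(g.shape,np.uint8);m[205:225,246:266]=(g[205:225,246:266]>185)
r=cv2.minEnclosingCircle(cv2.findNonZero(m));print("cap",r,ray("top",r[0],.128))
def white(o,z,f=None):
    pass
m=np.zeros(g.shape,np.uint8);m[185:256,230:296]=(g[185:256,230:296]>90)
c=max(cv2.findContours(m,0,2)[0],key=cv2.contourArea);r=cv2.minAreaRect(c);b=cv2.boxPoints(r)
print("box",r,[ray("top",x,.046)[:2].round(4) for x in b])
for n,uv,z in(("petri",(377,175),.016),("beaker",(324,200),.03),("oil",(321,244),.062),("flask",(303,152),.05),("scis",(270,300),0),("yellow",(440,245),.05),("book",(186,295),0.01),("stand",(255,60),.1)):print(n,ray("top",uv,z)[:2])
# tab
m=np.zeros(g.shape,np.uint8);m[190:222,195:215]=cv2.inRange(hsv,(5,150,100),(22,255,255))[190:222,195:215]
tt=cv2.minAreaRect(cv2.findNonZero(m));hs=cv2.cvtColor(s,cv2.COLOR_BGR2HSV)
m=np.zeros(g.shape,np.uint8);m[105:130,230:262]=cv2.inRange(hs,(3,150,100),(22,255,255))[105:130,230:262]
ts=cv2.minAreaRect(cv2.findNonZero(m));print("tab",tt,ts,tri(ts[0],tt[0]))
E
```

```text
[[116 114 113 111 113 113 116]
 [117 129 147 133 115 105 113]
 [112 185 221 192 131 112 104]
 [112 198 218 202 136 110  88]
 [110 151 178 137 121 108  90]
 [114 114 119 117 108 103 110]
 [115 117 112  91  88 107 115]]
[[118 118 118 118 117 116 116]
 [117 116 143 113 110 119 121]
 [111 157 226 142 103 118 121]
 [110 175 220 152 108 112 119]
 [118 113 113 102  96 116 117]
 [119 118 114  89 118 119 123]
 [116 120 118 119 120 120 120]]
pins [239.05756579 215.66118421] [272.85925926 223.4962963 ] [0.4788203  0.16811463 0.072     ] [0.46181588 0.08616782 0.072     ] 0.08369247524285943 mid [0.47031809 0.12714123 0.072     ] yaw 1.3661944910202586
holes [364.15535445 216.48014077] [364.69144144 249.55630631] [ 0.48798456 -0.14241083  0.014     ] [ 0.40325329 -0.14447188  0.014     ] 0.08475633330008037 mid [ 0.44561892 -0.14344136  0.014     ] yaw 0.0243197200291299
plate ((364.5, 233.0), (44.0, 35.0), 90.0) [ 0.44584272 -0.14369318  0.014     ] 0.09098714915617986 0.11290504768216551 [[ 0.50114744 -0.0977638   0.014     ]
 [ 0.5032982  -0.18872552  0.014     ]
 [ 0.39039348 -0.18899471  0.
[... 249 characters left out ...]
, (64.73060607910156, 50.441959381103516), 12.875000953674316) [array([0.4261, 0.2193]), array([0.5489, 0.198 ]), array([0.5165, 0.0394]), array([0.3942, 0.0632])]
petri [ 0.59734692 -0.17498383]
beaker [ 0.52653688 -0.03716226]
oil [ 0.41521772 -0.03119289]
flask [0.64523385 0.01913494]
scis [0.27093439 0.09388745]
yellow [ 0.41902987 -0.32665318]
book [0.28092163 0.30306824]
stand [0.86098069 0.14184603]
tab ((205.516845703125, 206.13601684570312), (5.955142974853516, 23.311582565307617), 14.743562698364258) ((245.86538696289062, 116.82691192626953), (11.374736785888672, 20.199962615966797), 78.69007110595703) (array([0.48938586, 0.2116005 , 0.20240008]), np.float64(0.0023216786343654002))
```

Request:
carry_out(linear=[[0.05, -0.062, 0.012], [0.05, -0.062, 0.012], [0.05, -0.062, 0.012], [0.05, -0.062, 0.012], [0.05, -0.062, 0.012], [0.05, -0.062, 0.012], [0.05, -0.062, 0.012], [0.05, -0.062, 0.012]], angular=[[0, 0, -1], [0, 0, -1], [0, 0, -1], [0, 0, -1], [0, 0, -1], [0, 0, -1], [0, 0, -1], [0, 0, -1]], hand=[1, 1, 1, 1, 1, 1, 1, 1])

```text
clock: 0.77
position: [0.3264, 0.3113, 0.4528]
ee_rot: [-0.0, 0.419, 0.908, -0.0]
contact_force: [0.5, 0.1, 0.0]
width: 0.0854
gripper_force: 0.0
```

Request:
carry_out(linear=[[0.05, -0.062, 0], [0.05, -0.062, 0], [0.05, -0.062, 0], [0.05, -0.062, 0], [0.05, -0.062, 0], [0.03, -0.03, 0], [0, 0, 0], [0, 0, 0]], angular=[[0, 0, -1], [0, 0, -1], [0, 0, -1], [0, 0, -1], [0, 0, -1], [0, 0, -1], [0, 0, -1], [0, 0, -1]], hand=[1, 1, 1, 1, 1, 1, 1, 1])

```text
clock: 1.43
position: [0.467, 0.1416, 0.452]
ee_rot: [-0.0, 0.685, 0.729, -0.001]
contact_force: [0.5, 0.4, 0.5]
width: 0.0856
gripper_force: 0.0
```

Request:
carry_out(linear=[[0.012, -0.018, -0.03], [0.012, -0.017, -0.06], [0, 0, -0.07], [0, 0, -0.07], [0, 0, -0.07], [0, 0, -0.06], [0, 0, -0.04], [0, 0, -0.018]], angular=[[0, 0, -1], [0, 0, -1], [0, 0, -1], [0, 0, -0.44], [0, 0, 0], [0, 0, 0], [0, 0, 0], [0, 0, 0]], hand=[1, 1, 1, 1, 1, 1, 1, 1])

```text
clock: 2.1
position: [0.4764, 0.1253, 0.2405]
ee_rot: [-0.002, 0.776, 0.631, -0.003]
contact_force: [-0.1, 0.0, -0.1]
width: 0.0854
gripper_force: 0.0
```

```bash
python3 - <<'E'
from h import *
o=np.zeros((420,800,3),np.uint8)
for i,(n,(u,v),w,h) in enumerate((("scene",(262,165),66,70),("top",(250,205),66,70))):
    im=manip.get_image(n)[:,:,::-1]; c=cv2.resize(im[v-h:v+h,u-w:u+w],None,fx=3,fy=3,interpolation=cv2.INTER_CUBIC);o[:420,i*400:i*400+396]=c
cv2.imwrite("pics/b1.png",o);s=manip.get_state();print(s["position"],s["ee_rot"],s["qpos"])
E
```

```text
[0.47731786 0.12547107 0.24217218] [-0.00108551  0.77581486  0.63095727 -0.00174385] [ 1.15981456e-01  3.08658185e-01  1.91395998e+00 -5.16343538e-05
  9.23082490e-01  3.21232624e-01]
```

View pics/b1.png

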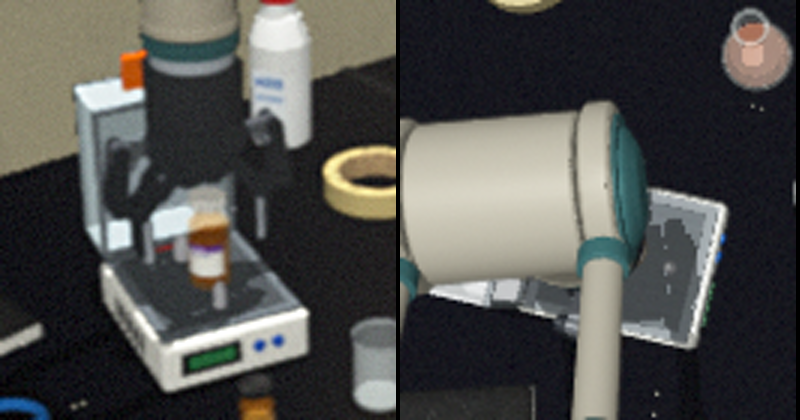

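The fingers straddle the bottle at (208,245) in the left crop panel, and the hood and pins are clear. Next I close.

Request:
carry_out(linear=[[0.003, -0.003, 0], [0, 0, 0], [0, 0, 0], [0, 0, 0], [0, 0, 0], [0, 0, 0], [0, 0, 0], [0, 0, 0]], angular=[[0, 0, 0], [0, 0, 0], [0, 0, 0], [0, 0, 0], [0, 0, 0], [0, 0, 0], [0, 0, 0], [0, 0, 0]], hand=[0.6, 0.5, 0.4, 0.3, 0.2, 0.2, 0.2, 0.2], force=30)

```text
clock: 2.87
position: [0.4797, 0.1241, 0.2451]
ee_rot: [0.001, 0.776, 0.631, 0.001]
contact_force: [-0.6, -0.1, 5.0]
width: 0.0331
gripper_force: 29.5
```

Request:
carry_out(linear=[[0, 0, 0.01], [0, 0, 0.02], [0, 0, 0.03], [0, 0, 0.04], [0, 0, 0.04], [0, 0, 0.04], [0, 0, 0.02], [0, 0, 0]], angular=[[0, 0, 0], [0, 0, 0], [0, 0, 0], [0, 0, 0], [0, 0, 0], [0, 0, 0], [0, 0, 0], [0, 0, 0]], hand=[0.2, 0.2, 0.2, 0.2, 0.2, 0.2, 0.2, 0.2])

```text
clock: 3.53
position: [0.4802, 0.1242, 0.3464]
ee_rot: [0.002, 0.776, 0.631, 0.002]
contact_force: [0.4, -0.7, -1.1]
width: 0.0328
gripper_force: 29.9
```

Request:
carry_out(linear=[[0.02, 0, 0], [0.05, 0, 0], [0.06, 0, 0], [0.06, 0, 0], [0.05, 0, 0], [0.03, 0, 0], [0.01, 0, 0], [0, 0, 0]], angular=[[0, 0, 0], [0, 0, 0], [0, 0, 0], [0, 0, 0], [0, 0, 0], [0, 0, 0], [0, 0, 0], [0, 0, 0]], hand=[0.2, 0.2, 0.2, 0.2, 0.2, 0.2, 0.2, 0.2])

```text
clock: 4.2
position: [0.6206, 0.1238, 0.3414]
ee_rot: [-0.001, 0.776, 0.631, -0.001]
contact_force: [0.2, 0.1, -1.5]
width: 0.033
gripper_force: 30.0
```

Request:
carry_out(linear=[[0, 0, -0.03], [0, 0, -0.05], [0, 0, -0.06], [0, 0, -0.06], [0, 0, -0.04], [0, 0, -0.03], [0, 0, -0.016], [0, 0, 0]], angular=[[0, 0, 0], [0, 0, 0], [0, 0, 0], [0, 0, 0], [0, 0, 0], [0, 0, 0], [0, 0, 0], [0, 0, 0]], hand=[0.2, 0.2, 0.2, 0.2, 0.2, 0.2, 0.2, 0.2])

```text
clock: 4.87
position: [0.6176, 0.124, 0.1985]
ee_rot: [-0.002, 0.776, 0.631, -0.002]
contact_force: [-0.1, 0.5, -0.4]
width: 0.0334
gripper_force: 30.0
```

```bash
python3 - <<'E'
from h import *
im=manip.get_image("scene")[:,:,::-1]
c=cv2.resize(im[100:250,210:410],None,fx=3,fy=3,interpolation=cv2.INTER_CUBIC)
cv2.imwrite("pics/b2.png",c);s=manip.get_state();print(s["position"],s["contact_force"])
E
```

```text
[0.6184355  0.12408288 0.19997138] [ 0.13748405  0.7647086  -0.83777292]
```

View pics/b2.png

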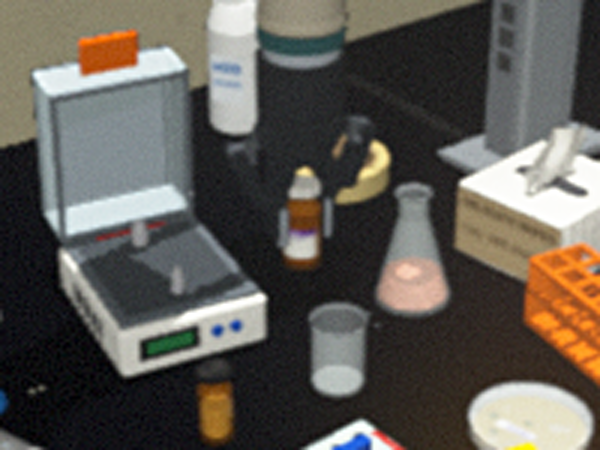

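The bottle is held upright just above a clear bench spot, at (303,225) in the crop, between the heater and the flask. The deck is empty. I lower gently.

Request:
carry_out(linear=[[0, 0, -0.003], [0, 0, -0.003], [0, 0, -0.003], [0, 0, 0]], angular=[[0, 0, 0], [0, 0, 0], [0, 0, 0], [0, 0, 0]], hand=[0.2, 0.2, 0.2, 0.2])

```text
clock: 5.25
position: [0.6195, 0.1241, 0.1968]
ee_rot: [0.0, 0.776, 0.631, 0.0]
contact_force: [0.4, 0.1, 0.7]
width: 0.0329
gripper_force: 30.0
```

Request:
carry_out(linear=[[0, 0, -0.002], [0, 0, -0.002], [0, 0, 0]], angular=[[0, 0, 0], [0, 0, 0], [0, 0, 0]], hand=[0.2, 0.2, 0.2])

```text
clock: 5.5
position: [0.6196, 0.1241, 0.1951]
ee_rot: [0.0, 0.776, 0.631, 0.0]
contact_force: [-0.8, -0.7, 4.2]
width: 0.0333
gripper_force: 30.5
```

Contact with the bench shows as a force of about 5 N. I open and retreat upward.

Request:
carry_out(linear=[[0, 0, 0], [0, 0, 0], [0, 0, 0], [0, 0, 0], [0, 0, 0], [0, 0, 0.02], [0, 0, 0.05], [0, 0, 0.07]], angular=[[0, 0, 0], [0, 0, 0], [0, 0, 0], [0, 0, 0], [0, 0, 0], [0, 0, 0], [0, 0, 0], [0, 0, 0]], hand=[0.45, 0.6, 0.75, 0.9, 1, 1, 1, 1])

```text
clock: 6.17
position: [0.6183, 0.1239, 0.2625]
ee_rot: [-0.002, 0.776, 0.631, -0.003]
contact_force: [0.3, -0.1, -0.3]
width: 0.0849
gripper_force: 0.0
```

Request:
carry_out(linear=[[0, 0, 0.08], [0, 0, 0.08], [0, -0.03, 0.07], [-0.04, -0.06, 0], [-0.05, -0.065, 0], [-0.05, -0.065, 0], [-0.05, -0.065, 0], [-0.05, -0.065, 0]], angular=[[0, 0, 0], [0, 0, 0], [0, 0, -1], [0, 0, -1], [0, 0, -1], [0, 0, -1], [0, 0, -1], [0, 0, -1]], hand=[1, 1, 1, 1, 1, 1, 1, 1])

```text
clock: 6.83
position: [0.4979, -0.0519, 0.3801]
ee_rot: [0.001, 0.904, 0.427, 0.0]
contact_force: [1.0, -1.1, -0.5]
width: 0.0852
gripper_force: 0.0
```

```bash
python3 - <<'E'
from h import *
im=manip.get_image("scene")[:,:,::-1];cv2.imwrite("pics/b3s.png",im);t=manip.get_image("top")[:,:,::-1];cv2.imwrite("pics/b3t.png",t)
o=np.zeros((450,800,3),np.uint8)
o[:,:398]=cv2.resize(im[100:250,230:363],(398,450),interpolation=cv2.INTER_CUBIC)
o[:,400:]=cv2.resize(t[130:264,190:308],(400,450),interpolation=cv2.INTER_CUBIC)
cv2.imwrite("pics/b3.png",o);s=manip.get_state();print(s["position"],s["ee_rot"],s["qpos"])
E
```

```text
[ 0.49592275 -0.05414722  0.3800919 ] [ 6.73877977e-04  9.04855903e-01  4.25714953e-01 -1.45601342e-03] [-0.24720366  0.17794672  1.70124148 -0.00303051  1.26380258  0.44500554]
```

View pics/b3.png

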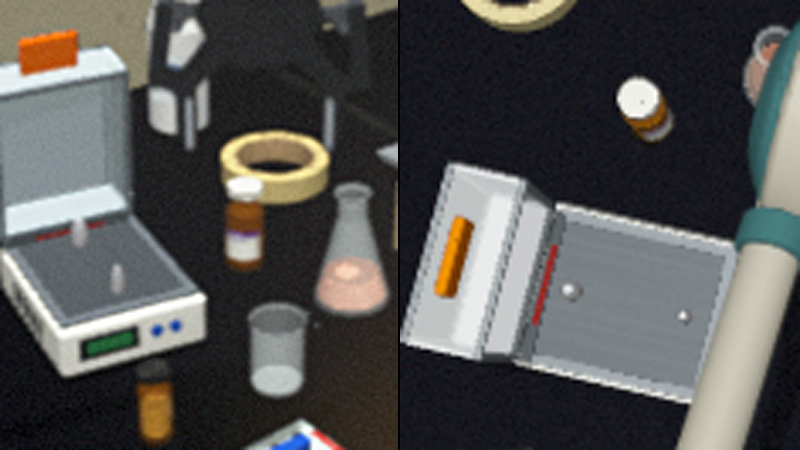

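The bottle stands upright on the bench (crop right panel (640,105), left panel (244,225)), and both pins are visible. Now the plate.

Request:
carry_out(linear=[[-0.02, -0.03, -0.02], [-0.02, -0.04, -0.03], [-0.02, -0.04, -0.03], [-0.02, -0.03, -0.03], [-0.02, -0.02, -0.02], [0, -0.018, -0.02], [0, 0, 0], [0, 0, 0]], angular=[[0, 0, -1], [0, 0, -1], [0, 0, -1], [0, 0, -1], [0, 0, -1], [0, 0, -1], [0, 0, -1], [0, 0, -1]], hand=[1, 1, 1, 1, 1, 1, 1, 1])

```text
clock: 7.6
position: [0.4497, -0.1401, 0.3041]
ee_rot: [-0.0, 0.993, 0.12, -0.0]
contact_force: [0.1, 0.0, -0.3]
width: 0.0857
gripper_force: 0.0
```

Request:
carry_out(linear=[[0, 0, 0], [0, 0, 0], [0, 0, 0], [0, 0, 0]], angular=[[0, 0, -1], [0, 0, -1], [0, 0, -0.7], [0, 0, 0]], hand=[0.7, 0.7, 0.7, 0.7])

```text
clock: 7.93
position: [0.45, -0.1396, 0.3048]
ee_rot: [0.0, 1.0, 0.015, 0.001]
contact_force: [0.2, -0.1, 0.8]
width: 0.0598
gripper_force: 0.0
```

```bash
python3 - <<'E'
from h import *
s=manip.get_state();q=s["ee_rot"];print(s["position"],q,"y-angle",2*np.arctan2(q[2],q[1])-np.pi/2)
def cen(g,u,v,r,thr):
    ys,xs=np.mgrid[v-r:v+r+1,u-r:u+r+1];w=np.clip(g[v-r:v+r+1,u-r:u+r+1]-thr,0,None);return np.array([(w*xs).sum(),(w*ys).sum()])/w.sum()
t=cv2.imread("pics/b3t.png").astype(np.float32).min(2);S=cv2.imread("pics/b3s.png").astype(np.float32).min(2)
print(S[170:186,252:263].astype(int));print(S[184:200,264:275].astype(int))
for p,z in(((239,216),.072),((273,224),.072)):
    c=cen(t,*p,2,135);print(c,ray("top",c,z))
for uv in((256.2,173.5),(268.8,188.5)):print("scene",ray("scene",uv,.072))
print(proj("scene",[.4788,.1681,.072]),proj("scene",[.4618,.0862,.072]))
E
```

```text
[ 0.45004251 -0.13962051  0.30480655] [8.48532343e-05 9.99890665e-01 1.47752731e-02 5.85783962e-04] y-angle -1.5412447001069391
[[222 221 224 223 224 222 223 224 227 221 213]
 [225 225 221 224 221 218 214 215 204 181 157]
 [212 216 219 220 222 191 160 137 117 105  94]
 [173 153 170 200 218 181 119  81  68  70  67]
 [ 98  94 135 183 194 175 120  67  50  50  48]
 [ 62  92 141 174 189 176 129  71  41  48  58]
 [ 53  86 143 169 179 168 139  98  84  94  97]
 [ 55  83 139 163 170 162 146 116  91  91  91]
 [ 89 112 140 154 164 160 145 112  93  93  91]
 [ 96  96 132 152 161 153 137 104 101  92  99]
 [ 93 104 130 148 158 142 124 107  92  92  96]
 [ 95  99 113 136 140 138 110  94  97  88  97]
 [ 91  95 101 107 118 108 103  91  94  97  94]
 [101  96  98  92  95  93 101  93  99  90  99]
 [ 96  92  96  91  97  92 100  96  96  98  99]
 [101 100  94  96  92  98  93  99  93  88  96]]
[[ 94  98  93  90  91  97  95  95  92  96  96]
 [ 95  98  95  93  95  84  92  99  91  99  98]
 [101  88  94  86  94  88  96  93  96  92  92]
 [ 91  91  90  93 105 102  93  92  91  97  90]
 [ 95  95  90 104 144 141 116  92  92  94  98]
 [ 95  92  89 121 171 182 136  96  93  85  92]
 [ 91  94  99 128 167 176 142 105  92  89  93]
 [ 94  90  98 140 170 169 143 114  95  90  94]
 [ 97  92  94 135 160 157 149 113  97  96  89]
 [ 89  88  97 132 156 163 144 119  90  91  93]
 [ 93  89  98 126 149 152 141 116  98  90  91]
 [ 90  92 100 132 152 155 137 116  97  94  95]
 [ 87  94  98 125 148 150 133 106  86  93  91]
 [ 97  86  94 107 125 134 113 108  90  97  96]
 [ 92  93  88  93 101 105  94  92  95  94  84]
 [ 93  95  89  90  90  92  94  89  98  91  99]]
[239.04006969 215.65853659] [0.4788257 0.1681569 0.072    ]
[272.88580247 223.46604938] [0.46189012 0.08610673 0.072     ]
scene [0.47895705 0.16152375 0.072     ]
scene [0.46409614 0.0830721  0.072     ]
[254.7172848  172.47988231] [267.24291973 188.26385098]
```

```bash
python3 - <<'E'
from h import *
t=cv2.imread("pics/b3t.png");S=cv2.imread("pics/b3s.png")
def blob(im,x0,x1,y0,y1,thr):
    m=np.zeros(im.shape[:2],np.uint8);m[y0:y1,x0:x1]=(im.min(2)[y0:y1,x0:x1]>thr)
    c=max(cv2.findContours(m,0,1)[0],key=cv2.contourArea);return c
c=blob(t,252,275,148,168,150);e=cv2.minEnclosingCircle(c);M=cv2.moments(c);print("top cap",e,M['m10']/M['m00'],M['m01']/M['m00'],ray("top",e[0],.078),"proj of TCP-bottle",proj("top",[.6195,.1241,.078]))
# scene: bottle column (axis) and top of cap
c=blob(S,302,322,155,170,150);x,y,w,h=cv2.boundingRect(c);print("scene cap",x,y,w,h,x+w/2-.5,"proj top centre",proj("scene",[.6195,.1241,.078]))
g=S.astype(int)
for v in (172,178,183,187):
    r=(g[v,295:330,2]-g[v,295:330,0]);print(v,r)
print("proj base",proj("scene",[.6195,.1241,0.]),proj("scene",[.6195,.1241,.03]))
# plate in scene: blue bar
hs=cv2.cvtColor(cv2.imread("pics/scene0.png"),cv2.COLOR_BGR2HSV);m=np.zeros(g.shape[:2],np.uint8);m[235:275,305:345]=cv2.inRange(hs,(100,120,40),(130,255,255))[235:275,305:345]
r=cv2.minAreaRect(cv2.findNonZero(m));print("bar scene",r,cv2.boundingRect(m))
for dx in(-.022,.022):
  for dy in (-.006,.006):
    for z in(.014,.044):print(dx,dy,z,proj("scene",[.4455+dx,-.1433+dy+.024*dx,z]))
E
```

```text
top cap ((259.78570556640625, 158.7857208251953), 5.911876678466797) 259.6792792792793 158.89009009009007 [0.61857512 0.12320093 0.078     ] proj of TCP-bottle [259.43212828 158.40470528]
scene cap 306 155 16 12 313.5 proj top centre [310.5857931  160.55474924]
172 [ -2  -6  -5  -2   2  -4   3  -1   0   3  30  53  81  79  89 101 102 103
  99  96  87  75  43  17  -2  -3   1   1   1  -2   5   2   2  -3   0]
178 [  1   2   3   2  -5   5  -6  -5   5   5  17   3  -7 -15 -17 -17 -20 -24
 -19 -22  -7  20  32  17   9  -4   1   1   1  -5   4  -2   5  -3  -2]
183 [  3 -11  -4  -4  -6   1   1  -5  -5   3  20  19  14   9  10   7  10   8
  10   8  12  32  27  14   1   3   1  -1   3   1   6   1   0   4  -3]
187 [-7 -5  0 -3 -3  5 -6  1 -6  5 23 50 67 69 66 66 62 63 70 67 72 50 28  7
  3 -5  0  4 -5  3  1  2  1 -2  5]
proj base [310.64406505 186.64045444] [310.62209918 176.80732884]
bar scene ((323.935791015625, 254.3807373046875), (12.258867263793945, 22.147235870361328), 61.69924545288086) (315, 245, 18, 20)
-0.022 -0.006 0.014 [316.47967604 265.53095741]
-0.022 -0.006 0.044 [316.54514232 254.09772339]
-0.022 0.006 0.014 [312.89587722 262.55086352]
-0.022 0.006 0.044 [312.90365198 251.16004657]
0.022 -0.006 0.014 [332.61205401 256.88648255]
0.022 -0.006 0.044 [332.92936718 245.58396634]
0.022 0.006 0.014 [328.9877745  254.03968306]
0.022 0.006 0.044 [329.24616378 242.77967552]
```

Top-view calibration agrees with the released bottle's TCP position to about 1 mm, and the plate bar matches in both views. I descend onto the grip bar.

Request:
carry_out(linear=[[-0.0076, -0.0056, -0.03], [0, 0, -0.05], [0, 0, -0.05], [0, 0, -0.04], [0, 0, -0.03], [0, 0, -0.02], [0, 0, -0.006], [0, 0, 0]], angular=[[0, 0, 0], [0, 0, 0], [0, 0, 0], [0, 0, 0], [0, 0, 0], [0, 0, 0], [0, 0, 0], [0, 0, 0]], hand=[0.7, 0.7, 0.7, 0.7, 0.7, 0.7, 0.7, 0.7])

```text
clock: 8.6
position: [0.4459, -0.1425, 0.1908]
ee_rot: [-0.0, 1.0, 0.015, -0.001]
contact_force: [-0.3, -0.5, -0.9]
width: 0.0599
gripper_force: 0.0
```

Request:
carry_out(linear=[[0, 0, 0], [0, 0, 0], [0, 0, 0], [0, 0, 0], [0, 0, 0], [0, 0, 0], [0, 0, 0], [0, 0, 0]], angular=[[0, 0, 0], [0, 0, 0], [0, 0, 0], [0, 0, 0], [0, 0, 0], [0, 0, 0], [0, 0, 0], [0, 0, 0]], hand=[0.5, 0.4, 0.3, 0.2, 0.1, 0, 0, 0], force=50)

```text
clock: 9.27
position: [0.4461, -0.1432, 0.1921]
ee_rot: [0.001, 1.0, 0.015, 0.001]
contact_force: [-1.1, -0.3, 5.7]
width: 0.0111
gripper_force: 50.0
```

Request:
carry_out(linear=[[0, 0, 0.005], [0, 0, 0.01], [0, 0, 0.03], [0, 0, 0.05], [0, 0, 0.06], [0, 0, 0.06], [0, 0, 0.04], [0, 0, 0.02]], angular=[[0, 0, 0], [0, 0, 0], [0, 0, 0], [0, 0, 0], [0, 0, 0], [0, 0, 0], [0, 0, 0], [0, 0, 0]], hand=[0, 0, 0, 0, 0, 0, 0, 0], force=70)

```text
clock: 9.93
position: [0.4458, -0.1427, 0.3313]
ee_rot: [0.001, 1.0, 0.015, 0.002]
contact_force: [0.5, -0.5, -5.6]
width: 0.0108
gripper_force: 68.9
```

```bash
python3 - <<'E'
from h import *
manip.get_image("top");s=manip.get_state();q=s["ee_rot"];print(s["position"],q,s["contact_force"],s["moment"],s["width"],"y-angle",2*np.arctan2(q[2],q[1])-np.pi/2)
E
```

```text
[ 0.44605014 -0.14277049  0.33202474] [0.00109368 0.99988625 0.01486248 0.00232395] [ 1.04195962 -1.41266875 -4.02019479] [-0.0206231  -0.03118058 -0.03323923] 0.01074042254665869 y-angle -1.5410701784526137
```

Request:
carry_out(linear=[[0, 0.02, 0.005], [0, 0.03, 0.005], [0, 0.03, 0], [0, 0.03, 0], [0, 0.03, 0], [0, 0.03, 0], [0, 0.03, 0], [0, 0.03, 0]], angular=[[0, 0, 0.5], [0, 0, 1], [0, 0, 1], [0, 0, 1], [0, 0, 1], [0, 0, 1], [0, 0, 1], [0, 0, 1]], hand=[0, 0, 0, 0, 0, 0, 0, 0])

```text
clock: 10.65
position: [0.4444, -0.0261, 0.3319]
ee_rot: [-0.002, 0.95, 0.312, -0.002]
contact_force: [0.4, -0.0, -5.5]
width: 0.0107
gripper_force: 68.8
```

Request:
carry_out(linear=[[0.003, 0.02, 0], [0.003, 0.02, 0], [0.003, 0.02, 0], [0.003, 0.015, 0], [0.003, 0.015, 0], [0.003, 0.01, 0], [0.003, 0.01, 0], [0.003, 0.005, 0]], angular=[[0, 0, 1], [0, 0, 1], [0, 0, 1], [0, 0, 1], [0, 0, 1], [0, 0, 1], [0, 0, 1], [0, 0, 1]], hand=[0, 0, 0, 0, 0, 0, 0, 0])

```text
clock: 11.32
position: [0.4564, 0.0311, 0.3318]
ee_rot: [-0.002, 0.803, 0.596, -0.002]
contact_force: [0.1, 0.3, -5.5]
width: 0.0109
gripper_force: 68.8
```

Request:
carry_out(linear=[[0, 0, 0], [0, 0, 0], [0, 0, 0]], angular=[[0, 0, 0.9], [0, 0, 0.34], [0, 0, 0]], hand=[0, 0, 0])

```text
clock: 11.57
position: [0.4565, 0.0306, 0.3319]
ee_rot: [-0.002, 0.774, 0.633, -0.002]
contact_force: [0.4, 0.5, -4.4]
width: 0.0106
gripper_force: 68.8
```

```bash
python3 - <<'E'
from h import *
manip.get_image("top");s=manip.get_state();q=s["ee_rot"];print(s["position"],q,s["contact_force"],s["qpos"],"y-angle",2*np.arctan2(q[2],q[1])-np.pi/2)
E
```

```text
[0.45660786 0.03044907 0.33215661] [-0.00159477  0.77452834  0.63253582 -0.00131906] [-0.11864355 -0.46896216 -4.47698958] [-8.58445295e-02  1.57533343e-01  1.85731471e+00  4.97981312e-04
  1.13085925e+00  1.15089575e-01] y-angle -0.2011471129142135
```

Request:
carry_out(linear=[[0.004, 0.025, 0], [0.006, 0.04, 0], [0.006, 0.04, 0], [0.006, 0.04, 0], [0.004, 0.028, -0.02], [0.003, 0.02, -0.04], [0, 0, -0.03], [0, 0, -0.01]], angular=[[0, 0, 0], [0, 0, 0], [0, 0, 0], [0, 0, 0], [0, 0, 0], [0, 0, 0], [0, 0, 0], [0, 0, 0]], hand=[0, 0, 0, 0, 0, 0, 0, 0])

```text
clock: 12.28
position: [0.4705, 0.1269, 0.2808]
ee_rot: [-0.002, 0.774, 0.633, -0.003]
contact_force: [-0.9, -0.2, -4.9]
width: 0.0106
gripper_force: 68.7
```

```bash
python3 - <<'E'
from h import *
im=manip.get_image("scene")[:,:,::-1];t=manip.get_image("top")[:,:,::-1];cv2.imwrite("pics/p1s.png",im);cv2.imwrite("pics/p1t.png",t)
s=manip.get_state();q=s["ee_rot"];print(s["position"],q,s["contact_force"],"y-angle",2*np.arctan2(q[2],q[1])-np.pi/2)
c=cv2.resize(im[110:225,215:315],(522,600),interpolation=cv2.INTER_CUBIC);cv2.imwrite("pics/p1.png",c)
from numpy import cos,sin
p=s["position"];z=p[2]-.192;a=2*np.arctan2(q[2],q[1])
for dx,dy in((-56,-45),(-56,45),(56,-45),(56,45)):
    P=[p[0]+(dx*cos(a)-dy*sin(a))/1e3,p[1]+(dx*sin(a)+dy*cos(a))/1e3,z];print(dx,dy,proj("scene",P),proj("scene",[P[0],P[1],z+.014]))
E
```

```text
[0.47115574 0.12630376 0.28214684] [-0.00118224  0.77471692  0.63230408 -0.00196139] [-0.13011238 -0.79721536 -4.49540327] y-angle -0.2017446594436365
-56 -45 [287.59102548 180.07159637] [287.42913993 174.87631452]
-56 45 [251.29207019 188.92134533] [250.88107817 183.62493077]
56 -45 [269.56029732 159.83015477] [269.29988698 154.8666996 ]
56 45 [235.28089481 167.48364368] [234.79867566 162.42534729]
```

View pics/p1.png

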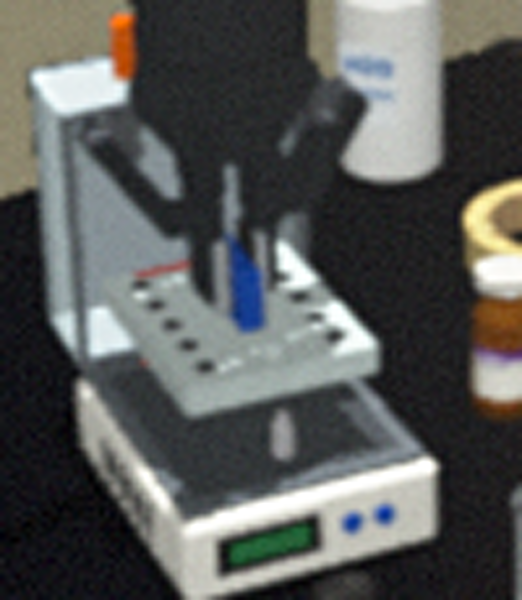

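The scene shows the plate level above the deck, with the thin pin visible at crop (284,435). The plate's bottom front corners at crop (190,417) and (380,372) match the prediction to within about 1 px. I check the remaining pin/hole offset numerically.

```bash
python3 - <<'E'
from h import *
p=np.array([.47115,.1263]);a=2*np.arctan2(.6323,.77472);h=np.array([np.cos(a),np.sin(a)])
for n,d in(("thin",-.042),("thick",.042)):
    for z in(.072,.05):
        P=np.r_[p+d*h,z];print(n,z,P,proj("scene",P),proj("top",P))
S=cv2.imread("pics/p1s.png").astype(float).min(2);S0=cv2.imread("pics/b3s.png").astype(float).min(2)
for g,rows,c0 in((S,range(190,196),264),(S0,range(190,196),264),(S0,range(175,180),252)):
    for v in rows:
        w=np.clip(g[v,c0:c0+9]-105,0,None);print(v,round((w*np.arange(c0,c0+9)).sum()/w.sum(),2),end=" ")
    print()
# front corners of white box in scene, compare with predicted pose
for dx,dy in((-.075,-.062),(-.075,.062)):
    y=np.array([-h[1],h[0]]);P=p+dx*h+dy*y;print("box",dy,[proj("scene",np.r_[P,z]).round(1) for z in(0,.046)],proj("top",np.r_[P,.046]))
t=cv2.imread("pics/b3t.png");T=cv2.imread("pics/top0.png")
o=np.zeros((560,800,3),np.uint8);o[:,:400]=cv2.resize(T[190:260,250:300],(400,560),interpolation=cv2.INTER_NEAREST);s=cv2.imread("pics/b3s.png")
o[:,400:]=cv2.resize(s[160:230,225:305],(400,350),interpolation=cv2.INTER_NEAREST).repeat(1,0) if 0 else 0
o[:350,400:]=cv2.resize(s[160:230,225:305],(400,350),interpolation=cv2.INTER_NEAREST)
cv2.imwrite("pics/box.png",o)
E
```

```text
thin 0.072 [0.46273367 0.08515191 0.072     ] [267.82302929 188.32064358] [273.29571571 223.12488769]
thin 0.05 [0.46273367 0.08515191 0.05      ] [268.27135902 196.24641768] [274.22015613 223.56756426]
thick 0.072 [0.47956633 0.16744809 0.072     ] [255.12203738 172.48914692] [239.34995886 215.35873149]
thick 0.05 [0.47956633 0.16744809 0.05      ] [255.66860256 180.16036261] [241.07859375 215.98534506]
190 268.58 191 268.48 192 268.63 193 268.72 194 268.7 195 268.64 
190 268.63 191 268.63 192 268.71 193 268.8 194 268.82 195 268.72 
175 255.92 176 255.97 177 256.17 178 256.06 179 256.05 
box -0.062 [array([298.2, 214.2]), array([297.9, 198.2])] [293.11757355 202.38101178]
box 0.062 [array([249.8, 227.5]), array([248.4, 211.1])] [281.49100542 251.23946465]
```

View pics/box.png

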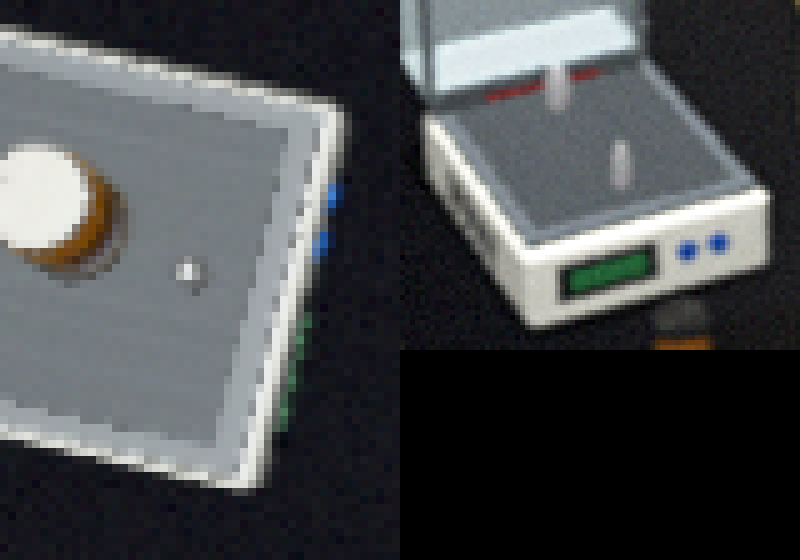

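Request:
carry_out(linear=[[0.0013, -0.001, -0.01], [0, 0, -0.01], [0, 0, -0.01], [0, 0, -0.006], [0, 0, -0.004], [0, 0, -0.004], [0, 0, -0.004], [0, 0, 0]], angular=[[0, 0, 0], [0, 0, 0], [0, 0, 0], [0, 0, 0], [0, 0, 0], [0, 0, 0], [0, 0, 0], [0, 0, 0]], hand=[0, 0, 0, 0, 0, 0, 0, 0])

```text
clock: 13.05
position: [0.4727, 0.1257, 0.2594]
ee_rot: [-0.0, 0.775, 0.632, -0.0]
contact_force: [-0.5, 0.7, -4.3]
width: 0.0111
gripper_force: 69.0
```

Request:
carry_out(linear=[[0, 0, -0.004], [0, 0, -0.004], [0, 0, 0]], angular=[[0, 0, 0], [0, 0, 0], [0, 0, 0]], hand=[0, 0, 0])

```text
clock: 13.3
position: [0.4727, 0.1258, 0.2554]
ee_rot: [-0.0, 0.775, 0.632, -0.0]
contact_force: [-0.6, -0.2, -4.6]
width: 0.0108
gripper_force: 69.0
```

Request:
carry_out(linear=[[0, 0, -0.004], [0, 0, -0.004], [0, 0, 0]], angular=[[0, 0, 0], [0, 0, 0], [0, 0, 0]], hand=[0, 0, 0])

```text
clock: 13.55
position: [0.4726, 0.1257, 0.2513]
ee_rot: [-0.0, 0.775, 0.632, -0.0]
contact_force: [-1.4, -0.3, -5.1]
width: 0.0105
gripper_force: 69.0
```

Request:
carry_out(linear=[[0, 0, -0.004], [0, 0, -0.004], [0, 0, -0.004], [0, 0, 0]], angular=[[0, 0, 0], [0, 0, 0], [0, 0, 0], [0, 0, 0]], hand=[0, 0, 0, 0])

```text
clock: 13.88
position: [0.4726, 0.1257, 0.2453]
ee_rot: [-0.0, 0.775, 0.632, -0.0]
contact_force: [-0.7, 0.5, -4.5]
width: 0.0107
gripper_force: 69.0
```

Request:
carry_out(linear=[[0, 0, -0.003], [0, 0, -0.003], [0, 0, 0]], angular=[[0, 0, 0], [0, 0, 0], [0, 0, 0]], hand=[0, 0, 0])

```text
clock: 14.13
position: [0.4727, 0.1257, 0.2424]
ee_rot: [-0.0, 0.775, 0.632, -0.0]
contact_force: [0.1, -0.6, -5.8]
width: 0.0105
gripper_force: 69.0
```

Request:
carry_out(linear=[[0, 0, -0.002], [0, 0, -0.002], [0, 0, 0]], angular=[[0, 0, 0], [0, 0, 0], [0, 0, 0]], hand=[0, 0, 0])

```text
clock: 14.38
position: [0.4727, 0.1257, 0.2422]
ee_rot: [0.0, 0.775, 0.632, 0.0]
contact_force: [-2.3, -0.2, 7.1]
width: 0.0104
gripper_force: 70.6
```

Deck contact at the expected height. I release and rise.

Request:
carry_out(linear=[[0, 0, 0], [0, 0, 0], [0, 0, 0], [0, 0, 0], [0, 0, 0], [0, 0, 0], [0, 0, 0.02], [0, 0, 0.04]], angular=[[0, 0, 0], [0, 0, 0], [0, 0, 0], [0, 0, 0], [0, 0, 0], [0, 0, 0], [0, 0, 0], [0, 0, 0]], hand=[0.15, 0.3, 0.45, 0.6, 0.6, 0.6, 0.6, 0.6])

```text
clock: 15.05
position: [0.4718, 0.1256, 0.269]
ee_rot: [-0.001, 0.775, 0.632, -0.002]
contact_force: [-0.7, 0.3, -0.4]
width: 0.0513
gripper_force: 0.0
```

Request:
carry_out(linear=[[0, 0, 0.06], [0, 0, 0.07], [0, 0, 0.07], [0, 0, 0.07], [0, 0, 0.06], [0, 0, 0.04], [0, 0, 0.02], [0, 0, 0]], angular=[[0, 0, 0], [0, 0, 0], [0, 0, 0], [0, 0, 0], [0, 0, 0], [0, 0, 0], [0, 0, 0], [0, 0, 0]], hand=[0.4, 0.2, 0, 0, 0, 0, 0, 0])

```text
clock: 15.72
position: [0.4731, 0.1258, 0.4679]
ee_rot: [0.001, 0.775, 0.632, 0.002]
contact_force: [-0.2, 1.5, 0.7]
width: -0.0001
gripper_force: 0.0
```

```bash
python3 - <<'E'
from h import *
im=manip.get_image("scene")[:,:,::-1];t=manip.get_image("top")[:,:,::-1]
cv2.imwrite("pics/q1s.png",im);s=manip.get_state();q=s["ee_rot"];print(s["position"],q,s["contact_force"],s["width"])
c=cv2.resize(im[90:240,205:345],(560,600),interpolation=cv2.INTER_CUBIC);cv2.imwrite("pics/q1.png",c)
E
```

```text
[0.47253539 0.12571863 0.46462358] [-4.06397614e-04  7.74801108e-01  6.32204550e-01 -6.96412795e-04] [-0.85142817 -0.21701242  0.00367482] -5.318924008795049e-05
```

View pics/q1.png

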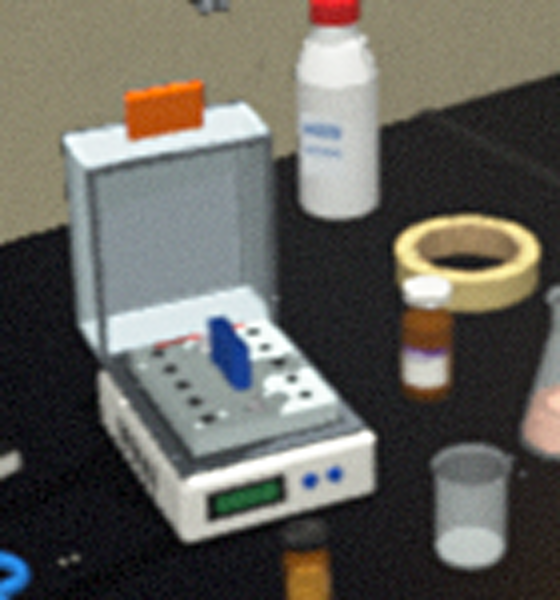

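The picture shows the plate lying flat over the pins and the bottle upright at (428,340) in the crop. The hood is still open. Next I plan a push from behind the hood's top panel along its arc.

```bash
python3 - <<'E'
import numpy as np
seat=np.array([.472,.126]);h=np.array([.201,.9796]);H=seat+.068*h
def tcp(th,L=.120,w=.011,tip=.173):
    f=L*np.cos(th)-.052*np.sin(th);z=L*np.sin(th)+.052*np.cos(th)
    return np.r_[H-h*(f-w),.05+z+tip]
cur=np.array([.4725,.1257,.4646]);st=np.r_[H+h*.085,.343]
print("start",st,(st-cur)/.5)
ths=[1.5,1.42,1.34,1.26,1.18,1.1,1.02,.94,.86,.78,.70,.62,.54,.46,.38,.32,.26,.2,.16,.12,.08,.05,.02,-.01]
p=st
for t in ths:
    q=tcp(t);print(t,q.round(4),((q-p)/.5).round(4));p=q
E
```

```text
start [0.502753  0.2758788 0.343    ] [ 0.060506   0.3003576 -0.2432   ]
1.5 [0.4966 0.2459 0.3464] [-0.0123 -0.06    0.0068]
1.42 [0.4946 0.2361 0.3494] [-0.004  -0.0196  0.0061]
1.34 [0.4925 0.2261 0.3517] [-0.0041 -0.02    0.0045]
1.26 [0.4905 0.2159 0.3532] [-0.0042 -0.0203  0.0029]
1.18 [0.4884 0.2057 0.3538] [-0.0042 -0.0205  0.0012]
1.1 [0.4863 0.1955 0.3535] [-0.0042 -0.0205 -0.0005]
1.02 [0.4842 0.1853 0.3525] [-0.0042 -0.0204 -0.0021]
0.94 [0.4821 0.1752 0.3506] [-0.0041 -0.0202 -0.0038]
0.86 [0.4801 0.1653 0.3479] [-0.0041 -0.0198 -0.0054]
0.78 [0.4781 0.1556 0.3444] [-0.004  -0.0193 -0.007 ]
0.7 [0.4762 0.1463 0.3401] [-0.0038 -0.0187 -0.0086]
0.62 [0.4743 0.1373 0.335 ] [-0.0037 -0.018  -0.0101]
0.54 [0.4726 0.1288 0.3293] [-0.0035 -0.0171 -0.0115]
0.46 [0.4709 0.1207 0.3229] [-0.0033 -0.0162 -0.0129]
0.38 [0.4694 0.1131 0.3158] [-0.0031 -0.0151 -0.0141]
0.32 [0.4683 0.1078 0.3101] [-0.0022 -0.0106 -0.0114]
0.26 [0.4673 0.1029 0.3041] [-0.002  -0.0099 -0.012 ]
0.2 [0.4663 0.0983 0.2978] [-0.0019 -0.0092 -0.0126]
0.16 [0.4657 0.0955 0.2935] [-0.0012 -0.0057 -0.0087]
0.12 [0.4652 0.0928 0.289 ] [-0.0011 -0.0053 -0.0089]
0.08 [0.4647 0.0903 0.2844] [-0.001  -0.005  -0.0091]
0.05 [0.4643 0.0885 0.2809] [-0.0007 -0.0035 -0.007 ]
0.02 [0.464  0.0869 0.2774] [-0.0007 -0.0033 -0.0071]
-0.01 [0.4637 0.0853 0.2738] [-0.0006 -0.0031 -0.0072]
```

Request:
carry_out(linear=[[0.007, 0.03, 0], [0.01, 0.05, 0], [0.012, 0.06, 0], [0.012, 0.06, 0], [0.01, 0.05, 0], [0.008, 0.035, 0], [0.002, 0.015, 0], [0, 0, 0]], angular=[[0, 0, 0], [0, 0, 0], [0, 0, 0], [0, 0, 0], [0, 0, 0], [0, 0, 0], [0, 0, 0], [0, 0, 0]], hand=[0, 0, 0, 0, 0, 0, 0, 0])

```text
clock: 16.48
position: [0.5033, 0.277, 0.4632]
ee_rot: [-0.001, 0.774, 0.633, -0.002]
contact_force: [0.6, -0.4, -0.2]
width: -0.0001
gripper_force: 0.0
```

Request:
carry_out(linear=[[0, 0, -0.03], [0, 0, -0.05], [0, 0, -0.05], [0, 0, -0.05], [0, 0, -0.04], [0, 0, -0.02], [-0.006, -0.03, 0], [-0.006, -0.03, 0.006]], angular=[[0, 0, 0], [0, 0, 0], [0, 0, 0], [0, 0, 0], [0, 0, 0], [0, 0, 0], [0, 0, 0], [0, 0, 0]], hand=[0, 0, 0, 0, 0, 0, 0, 0])

```text
clock: 17.15
position: [0.4968, 0.2444, 0.3478]
ee_rot: [-0.0, 0.775, 0.632, -0.001]
contact_force: [1.2, 2.8, -1.4]
width: -0.0003
gripper_force: 1.6
```

Request:
carry_out(linear=[[-0.004, -0.0196, 0.0061], [-0.0041, -0.02, 0.0045], [-0.0042, -0.0203, 0.0029], [-0.0042, -0.0205, 0.0012]], angular=[[0, 0, 0], [0, 0, 0], [0, 0, 0], [0, 0, 0]], hand=[0, 0, 0, 0])

```text
clock: 17.48
position: [0.4891, 0.2045, 0.3578]
ee_rot: [0.001, 0.775, 0.632, 0.002]
contact_force: [0.3, 0.7, 1.4]
width: 0.0001
gripper_force: 1.0
```

```bash
python3 - <<'E'
from h import *
im=manip.get_image("scene")[:,:,::-1]
s=manip.get_state();print(s["position"],s["contact_force"])
c=cv2.resize(im[60:240,195:345],(500,600),interpolation=cv2.INTER_CUBIC);cv2.imwrite("pics/l1.png",c)
E
```

```text
[0.48869171 0.20304275 0.35759665] [-0.64221441 -0.90106868  0.5708772 ]
```

View pics/l1.png

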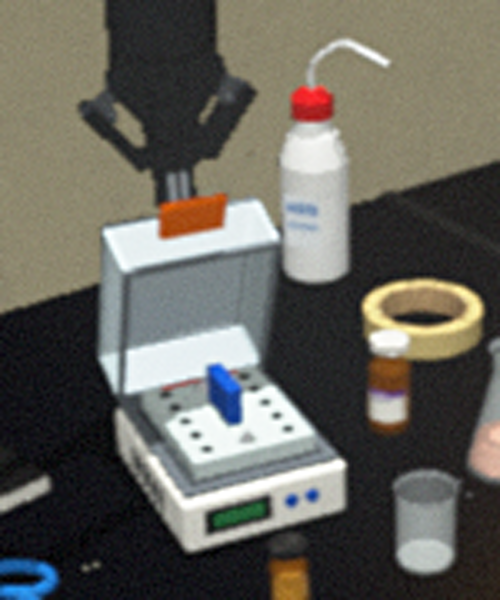

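The hood has tilted forward under the fingers at (180,190) in the crop, and the plate is undisturbed. I continue along the arc.

Request:
carry_out(linear=[[-0.0042, -0.0205, -0.003], [-0.0042, -0.0204, -0.004], [-0.0041, -0.0202, -0.006], [-0.0041, -0.0198, -0.006], [-0.004, -0.0193, -0.007], [-0.0038, -0.0187, -0.0086], [-0.0037, -0.018, -0.0101], [-0.0035, -0.0171, -0.0115]], angular=[[0, 0, 0], [0, 0, 0], [0, 0, 0], [0, 0, 0], [0, 0, 0], [0, 0, 0], [0, 0, 0], [0, 0, 0]], hand=[0, 0, 0, 0, 0, 0, 0, 0])

```text
clock: 18.2
position: [0.473, 0.1275, 0.3274]
ee_rot: [0.0, 0.775, 0.632, -0.0]
contact_force: [1.1, 1.0, 2.2]
width: 0.0002
gripper_force: 0.7
```

Request:
carry_out(linear=[[-0.0033, -0.0155, -0.012], [-0.0031, -0.0145, -0.0141], [-0.0022, -0.0106, -0.0114], [-0.002, -0.0099, -0.012], [-0.0019, -0.0092, -0.0126], [-0.0012, -0.0057, -0.0087], [-0.0011, -0.0053, -0.0089], [-0.001, -0.005, -0.0091]], angular=[[0, 0, 0], [0, 0, 0], [0, 0, 0], [0, 0, 0], [0, 0, 0], [0, 0, 0], [0, 0, 0], [0, 0, 0]], hand=[0, 0, 0, 0, 0, 0, 0, 0])

```text
clock: 18.87
position: [0.4651, 0.0906, 0.283]
ee_rot: [-0.0, 0.775, 0.632, -0.0]
contact_force: [-0.2, 0.4, 0.6]
width: 0.0001
gripper_force: 0.5
```

Request:
carry_out(linear=[[0, -0.0035, -0.005], [0, -0.0033, -0.005], [0, 0, -0.004], [0, 0, 0]], angular=[[0, 0, 0], [0, 0, 0], [0, 0, 0], [0, 0, 0]], hand=[0, 0, 0, 0])

```text
clock: 19.2
position: [0.4654, 0.0873, 0.2762]
ee_rot: [-0.0, 0.775, 0.632, -0.0]
contact_force: [0.1, 1.0, -0.3]
width: -0.0001
gripper_force: 0.0
```

Request:
carry_out(linear=[[0, 0, -0.003], [0, 0, -0.003], [0, 0, 0]], angular=[[0, 0, 0], [0, 0, 0], [0, 0, 0]], hand=[0, 0, 0])

```text
clock: 19.45
position: [0.4655, 0.0874, 0.2753]
ee_rot: [0.001, 0.775, 0.632, 0.0]
contact_force: [-3.1, -0.4, 13.3]
width: -0.0001
gripper_force: 6.1
```

Request:
carry_out(linear=[[0, 0, -0.002], [0, 0, 0], [0, 0, 0.01], [0, 0, 0.04], [0, 0, 0.07], [0, 0, 0.08], [0, 0, 0.08], [0, 0, 0]], angular=[[0, 0, 0], [0, 0, 0], [0, 0, 0], [0, 0, 0], [0, 0, 0], [0, 0, 0], [0, 0, 0], [0, 0, 0]], hand=[0, 0, 0, 0, 0, 0, 0, 0])

```text
clock: 20.12
position: [0.4674, 0.0876, 0.4204]
ee_rot: [0.005, 0.775, 0.632, 0.007]
contact_force: [0.7, 0.5, 0.7]
width: 0.0002
gripper_force: 0.0
```

Request:
carry_out(linear=[[-0.05, -0.05, 0.02], [-0.05, -0.05, 0.02], [-0.05, -0.05, 0.02], [-0.03, -0.05, 0], [0, -0.05, 0], [0, -0.05, 0], [0, -0.03, 0], [0, 0, 0]], angular=[[0, 0, 0], [0, 0, 0], [0, 0, 0], [0, 0, 0], [0, 0, 0], [0, 0, 0], [0, 0, 0], [0, 0, 0]], hand=[0, 0, 0, 0, 0, 0, 0, 0])

```text
clock: 20.78
position: [0.3755, -0.0798, 0.4426]
ee_rot: [0.001, 0.776, 0.631, -0.0]
contact_force: [-0.1, 0.8, 0.3]
width: 0.0002
gripper_force: 0.0
```

```bash
python3 - <<'E'
from h import *
im=manip.get_image("scene")[:,:,::-1].copy();t=manip.get_image("top")[:,:,::-1].copy()
seat=np.array([.472,.126]);h=np.array([.201,.9796]);H=seat+.068*h
for n,i in(("scene",im),("top",t)):
    hs=cv2.cvtColor(i,cv2.COLOR_BGR2HSV);m=cv2.inRange(hs,(3,150,90),(20,255,255));x0,x1,y0,y1=(230,312,120,225) if n=="scene" else (190,315,190,255)
    k=np.zeros_like(m);k[y0:y1,x0:x1]=m[y0:y1,x0:x1]
    cs=sorted(cv2.findContours(k,0,2)[0],key=cv2.contourArea)[-2:]
    print(n,[(cv2.boundingRect(c),cv2.contourArea(c),cv2.minAreaRect(c)[0]) for c in cs])
    for th in(0,.05,.1):
        for L in (.166,.136):
            f=L*np.cos(th)-.034*np.sin(th);z=.05+L*np.sin(th)+.034*np.cos(th);print(n,th,L,proj(n,np.r_[H-h*f,z]).round(1))
# bottle
g=im[:,:,2].astype(int)-im[:,:,0]
s=manip.get_state();print(s["position"],s["contact_force"],s["clock"])
w=t.min(2);mm=np.zeros_like(w);mm[148:168,252:275]=w[148:168,252:275]>150;print("cap top",cv2.minEnclosingCircle(cv2.findNonZero(mm)))
E
```

```text
scene [((306, 167, 6, 10), 35.5, (308.5, 171.5)), ((264, 188, 23, 12), 158.0, (275.0882568359375, 193.85293579101562))]
scene 0 0.166 [277.2 195.3]
scene 0 0.136 [272.2 189.1]
scene 0.05 0.166 [276.8 191.8]
scene 0.05 0.136 [271.7 186.2]
scene 0.1 0.166 [276.2 188.2]
scene 0.1 0.136 [271.2 183.2]
top [((282, 216, 17, 23), 239.0, (289.5294189453125, 226.88238525390625))]
top 0 0.166 [295.8 227.8]
top 0 0.136 [283.6 225. ]
top 0.05 0.166 [294.9 227.5]
top 0.05 0.136 [282.6 224.7]
top 0.1 0.166 [293.8 227.1]
top 0.1 0.136 [281.4 224.3]
[ 0.37531269 -0.07778487  0.44239693] [-0.09733842  0.3066735  -0.49551855] 20.8833
cap top ((259.78570556640625, 158.7857208251953), 5.911856651306152)
```

The tab matches θ≈0 in both views and the bottle hasn't moved, so I hand it in.

```bash
python3 -c "
from rig import manip
print(manip.sign_off())"
```

```text
the job is handed in; nothing more can be done
None
```

The job is handed in (no verdict came back): the bottle stands upright on the bench, the plate was flush over both pins before I closed the hood, the hood measures fully closed in both camera views, and the arm is clear.

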